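# Park the screwdriver with its blade under the guard

## Robot

A 6-joint arm with a two-finger parallel gripper is mounted at the origin on the work surface; the furniture and walls round the work are solid. World frame = base frame: x ahead of the robot, y to its left, z up, the work surface at z = 0. Lengths are in m, angles in rad, forces in N, time in s.
With the tool pointing down it reaches from about 0.325 to 1 m from the base axis. Payload 5.1 kg.
Tool frame: the origin (TCP) lies between the finger pads; the fingertips stand 14 mm ahead of it and the grasp point (between the pads) lies 5 mm behind it (env.tcp_to_tips is the distance from the TCP to the fingertips, in m); z points along the fingers, y is the line along which they close (so a half turn about z gives the same grasp; the last joint's range is limited). The gripper opens to 85 mm and grips with 20 to 120 N. Pads are 22 mm wide; open, the fingers measure 114 mm over their backs; the gripper's body (76 mm by 85 mm) begins 54 mm behind the grasp point. The pads swing forward as they close: fully open they stand 13 mm farther back than shut.
Start: joints at [-1.261, 0.124, 1.65, -0, 1.367, -0.083], TCP at [0.249, -0.6, 0.215] pointing down, gripper open.
Joint ranges: [-2.61, 2.61], [-1.02, 2.33], [0.03, 2.71], [-1.35, 4.49], [0.32, 2.68], [-2.91, 2.91]. Speed limits (rad/s): [2.57, 2.57, 3.14, 3.14, 3.14, 3.14].

## Interface

Orientations are given as [roll, pitch, yaw] about the fixed x, y, z axes, in that order (R = Rz(yaw) Ry(pitch) Rx(roll)).
In Python, from rig import env, viewer gives the robot as it stands.
- The arm moves only by the tool move_arm, never from a script. Its argument "series" is a list that holds one entry, the list of rows, each a list of 7 numbers: the opening, from 0 (shut) to 1 (fully open), then the shift along the tool's x, y, z in m, then the turn, a rotation vector about the tool's x, y, z in rad. A call has 1 to 20 rows; each row shifts and turns the commanded pose from where the row before left it, along the tool's axes as they then stand; what a row does not reach is not made up. A row lasts 1/10 s, in which the tool goes at most 50 mm and 8.59 degrees, less where a joint would pass 70% of its speed; a pose out of reach is approached as far as the arm can. A call is refused whole if a number of a shift passes 0.05 or a number of a turn 0.15, either way. A call with a gripper value outside its range is refused whole. The fingers move at their own pace and stop on an object; "newtons" is the grip in N (left out, the last holds). Time passes only in rows, so rows that do not move let the fingers close. It gives the time, the measured TCP pose, the force, the opening and the grip force at its end, in the units of the state.
- env.state(): the state, without advancing time (a new reading comes with each control period).
- viewer.snapshot(name): name is "side" or "top" or "wrist"; returns the picture (480x640x3 uint8, red, green, blue); there is no depth.
- viewer.camera_model(name): a dict with "vertical_fov" (degrees; the focal length in pixels is half the picture's height over the tangent of half this angle, whatever the lens; pixels are square), "cx", "cy" (the principal point, pixels), "T" (4x4, takes a point from camera to world coordinates). Camera axes: x right, y up, looking along -z (the intrinsics and any distortion apply to the point x, -y, -z); pixel columns grow to the right and rows downward; lengths in m; the calibration is good to about 2 mm. A picture is of the moment at which its call begins: read the wrist's pose just before it. camera_model takes no time and is no camera call; for the wrist camera it gives the pose at the moment of the call.
- env.job_done(): hands the job in; it is judged then, once.
The state is a dict: "time": time; "joint_positions": joint angles; "qd": joint speeds; "effort": joint torques, N m; "ee_pos": TCP position; "orientation": TCP orientation; "ft_force": force on the tool from outside, world axes, zero at the start; "ft_torque": the same for the moment, N m; "grip_width": finger opening in m; "grip_force": force on a finger pad.
Only numpy, scipy, OpenCV 4.12 (cv2) and the standard library are available. Lean on these libraries where they do the work, as an engineer would, in place of code of your own. Each camera call takes 0.05 s, during which the arm holds its last target. There are 200 camera calls.

## Task

Park the orange-handled screwdriver: slide its blade into the open mouth of the yellow blade guard, so that most of the blade is under the guard's roof and the handle stays outside, lying flat on the bench. Leave the paint brush and the red marker where they lie.

Things in the scene. Friction and masses are not known exactly. Their poses are not given: they have to be found in the camera images.
- screwdriver: Flat-blade screwdriver, orange handle, steel blade, lying on the bench (z = 0), blade roughly away from the robot; z up. Origin: underside, where handle and blade meet. Handle along +y from -4 to +94 mm, 24 mm wide (x), 25 mm high; balance point at y = +45 mm, grip there closing along x. Blade along -y to the tip at y = -91 mm, 6 mm thick, axis 13 mm above the underside. 50 to 110 g.
- blade_guard: Fixed low tunnel of yellow sheet metal, black bead on the roof edge at its mouth, flanges screwed to the bench (z = 0). Origin: middle of the open mouth, at bench level; +y leads straight in, x across, z up. Inside 60 mm wide, 36 mm high, 85 mm deep, closed by a wall at the back, no floor but the bench. Outside 43 mm high, 90 mm long, 110 mm wide.
- brush: Flat paint brush with a wooden handle and pale bristles, lying on the bench near the screwdriver, 30 x 160 x 9 mm. Origin: the middle of its underside; its length runs along its y axis. A bystander, not to be moved.
- marker_red: Red felt marker with its cap on, lying on the bench near the screwdriver, 136 x 18 x 18 mm. Origin: the middle of its underside; its length runs along its x axis. A bystander, not to be moved.
Not all that is in view belongs to the job. Several things have the shape of the blade_guard; the one meant has the colours described above.

How it is judged:
By the outcome, as a careful person would: the job done as asked, in the order asked, and still so for the second after the job is handed in, with the robot touching nothing.
It also fails if it takes over 40 s, if anything falls off the work surface, if the arm or the gripper's body presses on something with over 40 N, if the wrist force passes 120 N, or if a joint passes its speed limit or range.

## Working session

There is one attempt and no reset: what is moved stays moved. The work goes in short steps, Python scripts to look and compute and a tool call to move; the robot and the scene stay as the last step left them, time stands still between calls to the robot, and variables do not carry over. Pictures are saved under pics/ and viewed, at most 10 in all, crops included, and the job is handed in when it is done.

Besides the shell and the picture viewer there is one more tool, called after "Request:" by a JSON object that holds its "name" and its "arguments". move_arm: Moves the arm, as the interface text tells. Its arguments: {"type":"object","properties":{"series":{"type":"array"},"newtons":{"type":"number"}},"required":["series"]}

```bash
mkdir -p pics; ls; python3 - <<'E'
from rig import env, viewer
import cv2, numpy as np
for n in ("top","side"):
    im=viewer.snapshot(n); cv2.imwrite(f"pics/{n}0.png",im[:,:,::-1])
    m=viewer.camera_model(n); print(n,{k:(np.round(v,4).tolist() if k=="T" else v) for k,v in m.items()})
s=env.state(); print({k:np.round(v,3).tolist() for k,v in s.items()})
E
```

```text
pics
top {'vertical_fov': 55.873245529035756, 'cx': 321.5806335654156, 'cy': 244.56428310295416, 'T': [[-0.026, 0.9922, -0.1223, 0.4852], [-0.9995, -0.0238, 0.0188, -0.0347], [0.0157, 0.1227, 0.9923, 0.9906], [0.0, 0.0, 0.0, 1.0]]}
side {'vertical_fov': 56.697718091934696, 'cx': 314.9333385911591, 'cy': 241.1267699570848, 'T': [[-0.9782, 0.102, -0.1807, 0.4698], [-0.2069, -0.5451, 0.8124, 0.6721], [-0.0156, 0.8321, 0.5544, 0.5129], [0.0, 0.0, 0.0, 1.0]]}
{'time': 0.1, 'joint_positions': [-1.261, 0.124, 1.652, 0.0, 1.367, -0.083], 'qd': [0.001, -0.001, -0.003, 0.001, 0.0, -0.0], 'effort': [0.0, -42.493, -36.665, -0.0, 0.004, -0.0], 'ee_pos': [0.249, -0.6, 0.214], 'orientation': [-3.14, -0.0, 0.393], 'ft_force': [-0.263, 0.048, 0.986], 'ft_torque': [0.009, 0.005, 0.019], 'grip_force': 0.0, 'grip_width': 0.085}
```

View pics/top0.png

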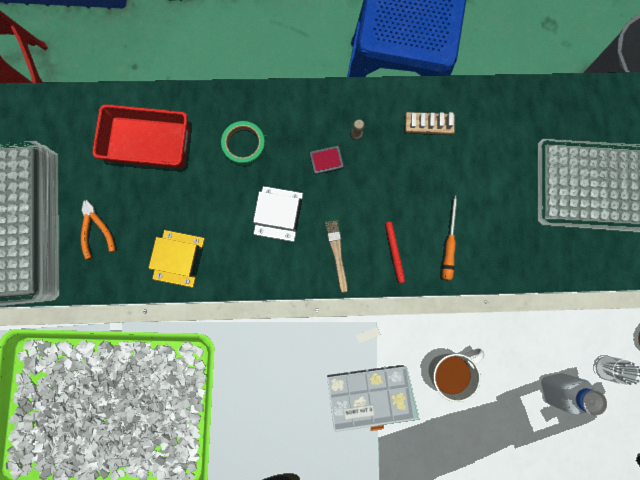

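View pics/side0.png

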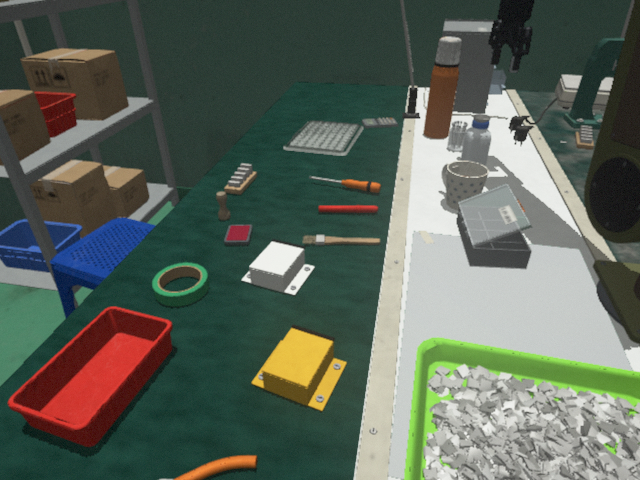

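Top view candidates:
- **Screwdriver:** the orange-handled one at (449,240). The orange pliers at (95,230) could be mistaken for it.
- **Guard:** the yellow one at (176,258). The white one at (277,213) has the same shape.
- **Bystanders:** the brush at (337,256) and the marker at (395,252).

I'll check the yellow guard and the screwdriver in one close crop.

```bash
cat > h.py <<'E'
import numpy as np, cv2
from rig import env, viewer
def ray(m,u,v):
    f=240/np.tan(np.radians(m["vertical_fov"]/2)); T=np.array(m["T"])
    return T[:3,3], T[:3,:3]@np.array([(u-m["cx"])/f,-(v-m["cy"])/f,-1])
def at(m,u,v,z):
    o,d=ray(m,u,v); return o+d*(z-o[2])/d[2]
def proj(m,p):
    f=240/np.tan(np.radians(m["vertical_fov"]/2)); T=np.array(m["T"])
    c=T[:3,:3].T@(np.array(p)-T[:3,3]); return np.array([m["cx"]+f*c[0]/-c[2], m["cy"]-f*c[1]/-c[2]])
E
python3 - <<'E'
import cv2,numpy as np
a=cv2.imread("pics/top0.png");b=cv2.imread("pics/side0.png")
R=lambda i,s:cv2.resize(i,None,fx=s,fy=s,interpolation=cv2.INTER_CUBIC)
c1=R(a[222:297,140:215],5);c2=R(b[315:415,245:355],3.75)[:375]
c3=R(a[185:285,380:480],3.75)
cv2.imwrite("pics/crop.png",cv2.resize(np.hstack([c1,c2,c3]),None,fx=.68,fy=.68) if 0 else np.vstack([np.hstack([c1,c2[:, :375]]),np.hstack([c3[:225],c3[150:375][:,:]])])[:600])
E
```

```text
(no output)
```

View pics/crop.png

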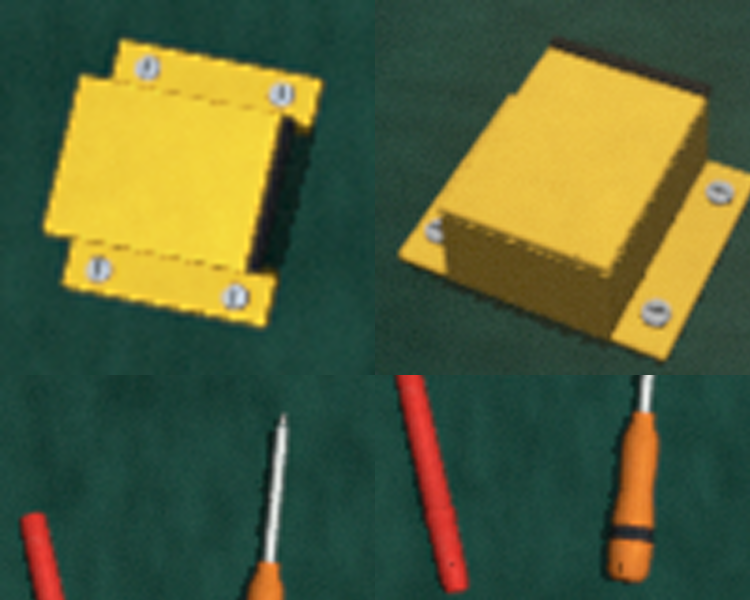

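The crop confirms the yellow guard, with its black bead on the roof's right edge in the top view, so the mouth faces right (world −y). It also confirms the screwdriver, with its tip near (455,196) and its handle end near (447,280).

```bash
python3 - <<'E'
from h import *
m=viewer.camera_model("top"); a=cv2.imread("pics/top0.png")
P=lambda u,v,z:at(m,u,v,z)[:2].round(4)
c=lambda x,y:(140+(x+.5)/5-.5,222+(y+.5)/5-.5)
for n,z,pts in(("flange",.003,[(120,40),(322,80),(265,326),(63,285)]),("roof",.043,[(80,75),(297,118),(256,272),(45,235)])):
    q=np.array([P(*c(*p),z) for p in pts]); print(n,q.tolist())
    e=np.roll(q,-1,0)-q; print(np.linalg.norm(e,axis=1).round(4),np.degrees(np.arctan2(e[:,1],e[:,0])).round(1),q.mean(0))
# screwdriver
hsv=cv2.cvtColor(a,cv2.COLOR_BGR2HSV)
h=cv2.inRange(hsv,(8,150,100),(22,255,255)); h[:,:400]=0;h[:185]=0;h[295:]=0;h[:,500:]=0
ys,xs=np.nonzero(h); q=np.array([P(u,v,.0125) for u,v in zip(xs,ys)])
mn=q.mean(0);w=np.linalg.svd(q-mn)[2][0]; 
if w[0]<0:w=-w
t=(q-mn)@w; print("handle",mn,np.degrees(np.arctan2(w[1],w[0])),"ends",mn+t.min()*w,mn+t.max()*w,np.ptp(t))
tip=P(455.3,195.7,.013);print("tip",tip, "L",np.linalg.norm(tip-(mn+t.min()*w)), np.degrees(np.arctan2(*(tip-mn)[::-1])))
# bystanders
for n,pts in(("brush",[(332,221),(344,291)]),("marker",[(389,222),(402,282)])): print(n,[P(*p,.009).tolist() for p in pts])
print("white",[P(*p,.043).tolist() for p in[(260,187),(302,194),(294,240),(254,233)]])
E
```

```text
flange [[0.6483, 0.2926], [0.6285, 0.2042], [0.5215, 0.2281], [0.5414, 0.3154]]
[0.0906 0.1096 0.0895 0.1093] [-102.6  167.4   77.2  -12. ] [0.584925 0.260075]
roof [[0.6272, 0.2958], [0.6068, 0.2049], [0.5425, 0.2214], [0.5602, 0.3091]]
[0.0932 0.0664 0.0895 0.0683] [-102.6  165.6   78.6  -11.2] [0.584175 0.2578  ]
handle [ 0.57092717 -0.33070625] -8.655604711264008 ends [ 0.5239163  -0.32354985] [ 0.62047112 -0.33824826] 0.09766717718708577
tip [ 0.7076 -0.3524] L 0.18593556375023348 -9.019179564788333
brush [[0.6578, -0.0776], [0.5039, -0.0991]]
marker [[0.6527, -0.2032], [0.5201, -0.2256]]
white [[0.7291, 0.0758], [0.7119, -0.0136], [0.613, 0.0053], [0.63, 0.0894]]
```

```bash
python3 - <<'E'
from h import *
t=viewer.camera_model("top");s=viewer.camera_model("side")
for n,p in(("thermos",(437,136)),("glass",(457,150)),("capbottle",(477,162)),("cup",(463,208)),("tray",(325,152)),("greycab",(465,115)),("lamp",(412,116))):
    w=at(s,*p,0); print(n,w.round(3))
    for z in(.1,.15,.2,.25,.3,.4): print("  ",z,proj(s,[w[0],w[1],z]).round(0),end="")
    print()
for k in np.linspace(0,1,6):
    p=np.array([.249,-.6,.215])*(1-k)+np.array([.572,-.331,.14])*k; print(p.round(3),proj(t,p).round(),proj(s,p).round())
E
```

```text
thermos [ 0.38  -0.742  0.   ]
   0.1 [441. 105.]   0.15 [444.  88.]   0.2 [446.  70.]   0.25 [449.  52.]   0.3 [452.  33.]   0.4 [457.  -7.]
glass [ 0.324 -0.634  0.   ]
   0.1 [463. 117.]   0.15 [466.  99.]   0.2 [469.  80.]   0.25 [472.  61.]   0.3 [476.  40.]   0.4 [483.  -3.]
capbottle [ 0.274 -0.554  0.   ]
   0.1 [484. 127.]   0.15 [488. 109.]   0.2 [492.  89.]   0.25 [496.  68.]   0.3 [500.  47.]   0.4 [509.   0.]
cup [ 0.328 -0.278  0.   ]
   0.1 [471. 168.]   0.15 [475. 146.]   0.2 [479. 124.]   0.25 [484.  99.]   0.3 [489.  73.]   0.4 [500.  16.]
tray [ 0.706 -0.552  0.   ]
   0.1 [325. 119.]   0.15 [325. 101.]   0.2 [325.  83.]   0.25 [325.  63.]   0.3 [325.  43.]   0.4 [325.  -1.]
greycab [ 0.279 -0.971  0.   ]
   0.1 [470.  86.]   0.15 [473.  71.]   0.2 [475.  55.]   0.25 [478.  39.]   0.3 [481.  22.]   0.4 [487. -14.]
lamp [ 0.463 -0.929  0.   ]
   0.1 [415.  87.]   0.15 [417.  72.]   0.2 [418.  56.]   0.25 [420.  40.]   0.3 [422.  23.]   0.4 [426. -13.]
[ 0.249 -0.6    0.215] [658. 435.] [501.  79.]
[ 0.314 -0.546  0.2  ] [616. 394.] [476.  89.]
[ 0.378 -0.492  0.185] [576. 355.] [449. 100.]
[ 0.443 -0.439  0.17 ] [539. 318.] [422. 111.]
[ 0.507 -0.385  0.155] [503. 284.] [393. 123.]
[ 0.572 -0.331  0.14 ] [469. 250.] [363. 136.]
```

Request:
{"name": "move_arm", "arguments": {"series": [[[1, 0, 0, -0.02, 0, 0, 0], [1, 0, 0, -0.02, 0, 0, 0], [1, 0, 0, 0, 0, 0, 0.137], [1, 0, 0, 0, 0, 0, 0.137], [1, 0, 0, 0, 0, 0, 0.137], [1, 0, 0, 0, 0, 0, 0.136], [1, 0.028, -0.0315, 0, 0, 0, 0], [1, 0.028, -0.0315, 0, 0, 0, 0], [1, 0.028, -0.0315, 0, 0, 0, 0], [1, 0.028, -0.0315, 0, 0, 0, 0], [1, 0.028, -0.0315, 0, 0, 0, 0], [1, 0.028, -0.0315, 0, 0, 0, 0], [1, 0.028, -0.0315, 0.015, 0, 0, 0], [1, 0.028, -0.0315, 0.03, 0, 0, 0], [1, 0.027, -0.0315, 0.03, 0, 0, 0], [1, 0.027, -0.0315, 0.03, 0, 0, 0], [1, 0, 0, 0, 0, 0, 0], [1, 0, 0, 0, 0, 0, 0]]]}}

```text
time: 1.9
ee_pos: [0.569, -0.3329, 0.1504]
orientation: [-3.141, 0.003, -0.152]
ft_force: [0.0, -0.1, 0.2]
grip_width: 0.0854
grip_force: 0.0
```

```bash
python3 - <<'E'
from h import *
s=env.state(); print(s["time"],s["ee_pos"],s["orientation"])
m=viewer.camera_model("wrist"); a=viewer.snapshot("wrist"); cv2.imwrite("pics/w1.png",a[:,:,::-1])
np.save("w1.npy",m,allow_pickle=True); print(m)
E
```

```text
1.9 [ 0.5690191  -0.33288223  0.15036849] [-3.14053599e+00  3.10821748e-03 -1.52264102e-01]
{'vertical_fov': 61.45002726834349, 'cx': 325.27979906364857, 'cy': 239.92337798916645, 'T': array([[-1.52150655e-01,  9.39566653e-01,  3.06699662e-01,
         6.46948445e-01],
       [-9.88356900e-01, -1.44355853e-01, -4.80835356e-02,
        -3.45551683e-01],
       [-9.03795300e-04, -3.10444669e-01,  9.50591022e-01,
         3.10043790e-01],
       [ 0.00000000e+00,  0.00000000e+00,  0.00000000e+00,
         1.00000000e+00]])}
```

View pics/w1.png

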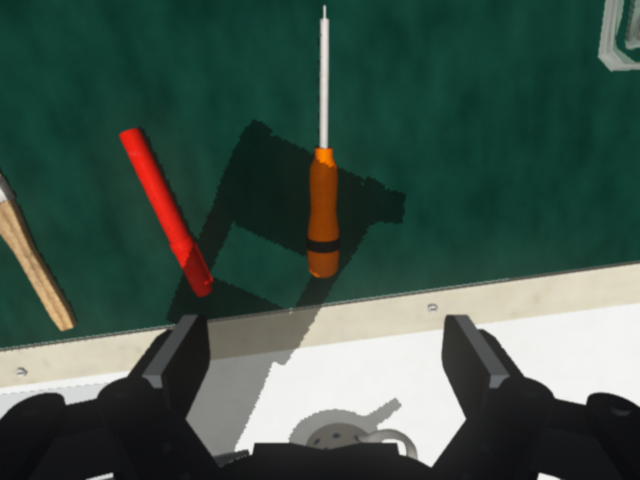

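The wrist view shows the screwdriver nearly vertical in the picture: tip (324,5), handle front (324,149), handle end (323,277). The marker is well to the left.

```bash
python3 - <<'E'
from h import *
m=np.load("w1.npy",allow_pickle=True).item()
tip=at(m,324,6,.013);fr=at(m,324,149,.016);en=at(m,323,277,.0125)
d=(tip-en)[:2];print(tip,fr,en,np.linalg.norm(d),np.arctan2(d[1],d[0]));d/=np.linalg.norm(d)
bal=np.array([tip[:2]-d*.136,en[:2]+d*.049]);print(bal)
s=env.state();y=s["orientation"][2];e=bal.mean(0)-s["ee_pos"][:2]
print("tool dx,dy",e@[np.cos(y),np.sin(y)],e@[np.sin(y),-np.cos(y)])
mk=[at(m,*p,.009).round(3) for p in((120,135),(210,290))];print(mk)
E
```

```text
[ 0.70950695 -0.35406787  0.013     ] [ 0.61967367 -0.34016006  0.016     ] [ 0.52041959 -0.32395807  0.0125    ] 0.19146966187538686 -0.1579117233761442
[[ 0.57519909 -0.33268102]
 [ 0.56880992 -0.33166363]]
tool dx,dy 0.002477312008907162 -0.002431024884871811
[array([ 0.651, -0.196,  0.009]), array([ 0.522, -0.231,  0.009])]
```

Request:
{"name": "move_arm", "arguments": {"series": [[[1, 0.003, -0.002, 0.03, 0, 0, 0.005], [1, 0, 0, 0.03, 0, 0, 0], [1, 0, 0, 0.03, 0, 0, 0], [1, 0, 0, 0.025, 0, 0, 0], [1, 0, 0, 0.012, 0, 0, 0], [1, 0, 0, 0.006, 0, 0, 0], [1, 0, 0, 0, 0, 0, 0], [1, 0, 0, 0, 0, 0, 0], [0, 0, 0, 0, 0, 0, 0], [0, 0, 0, 0, 0, 0, 0], [0, 0, 0, 0, 0, 0, 0], [0, 0, 0, 0, 0, 0, 0], [0, 0, 0, 0, 0, 0, 0], [0, 0, 0, 0, 0, 0, 0], [0, 0, 0, 0, 0, 0, 0], [0, 0, 0, 0, 0, 0, 0]]], "newtons": 50}}

```text
time: 3.55
ee_pos: [0.5726, -0.3326, 0.0192]
orientation: [-3.142, 0.0, -0.159]
ft_force: [-0.7, 0.6, -0.2]
grip_width: -0.0003
grip_force: 0.0
```

The gripper closed on nothing, so I'll look before doing anything else.

```bash
python3 - <<'E'
from h import *
s=env.state(); print(s["time"],s["ee_pos"],s["grip_width"],s["grip_force"])
m=viewer.camera_model("wrist"); np.save("w2.npy",m,allow_pickle=True)
a=viewer.snapshot("wrist")[:,:,::-1]; b=viewer.snapshot("side")[:,:,::-1]
c=cv2.resize(b[100:260,250:450],(600,480)); 
cv2.imwrite("pics/w2.png",cv2.resize(np.hstack([a,c]),None,fx=.64,fy=.64))
E
```

```text
3.55 [ 0.57256387 -0.33255126  0.01919201] -0.0002626042465174253 0.0
```

View pics/w2.png

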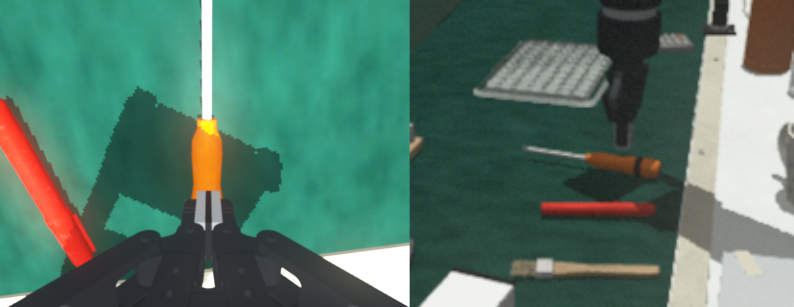

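The wrist view shows the shut fingers over the handle at about (207,200). The side view shows the fingertips above the handle, near (360,177) in full-frame pixels, so the tool is higher than reported. I'll measure by how much.

```bash
python3 - <<'E'
from h import *
from scipy.optimize import least_squares
s=viewer.camera_model("side"); st=env.state()
print(np.round(st["joint_positions"],4), np.round(st["ft_force"],2))
for z in(0,.005,.03,.04,.05,.06,.08): print(z,proj(s,[.5726,-.3326,z]).round(1),end=" ")
print()
# world points: from top view
top=viewer.camera_model("top")
d=np.array([.988,-.156]);en=np.array([.5225,-.3235])
W={"front":[*(en+d*.098),.016],"end":[*en,.0125],"tip":[*(en+d*.185),.013]}
mk0=at(top,389,222,.009);mk1=at(top,402,282,.009)
m1=np.load("w1.npy",allow_pickle=True).item();m2=np.load("w2.npy",allow_pickle=True).item()
for n,p in W.items(): print(n,"w1",proj(m1,p).round(0),"w2",proj(m2,p).round(0))
print("mk",[proj(m,q).round(0) for m in(m1,m2) for q in(mk0,mk1)]); print(m2["T"].round(3))
b=viewer.snapshot("side")[:,:,::-1]; t=viewer.snapshot("top")[:,:,::-1]
cv2.imwrite("pics/s3.png",np.hstack([cv2.resize(b[130:210,320:400],(400,400),interpolation=2),cv2.resize(t[190:290,400:500],(400,400),interpolation=2)]))
E
```

```text
[-0.6073  0.3327  1.7545 -0.      1.0545  1.1227] [-0.16  0.91 -0.87]
0 [360.8 188.9] 0.005 [360.9 187.1] 0.03 [361.3 178. ] 0.04 [361.4 174.3] 0.05 [361.6 170.6] 0.06 [361.8 166.8] 0.08 [362.1 159.2] 
front w1 [322. 150.] w2 [321. 190.]
end w1 [322. 275.] w2 [322. 386.]
tip w1 [322.  14.] w2 [319. -58.]
mk [array([129., 131.]), array([204., 292.]), array([-14., 160.]), array([135., 411.])]
[[-0.159  0.939  0.304  0.65 ]
 [-0.987 -0.151 -0.049 -0.346]
 [ 0.    -0.308  0.952  0.179]
 [ 0.     0.     0.     1.   ]]
```

View pics/s3.png

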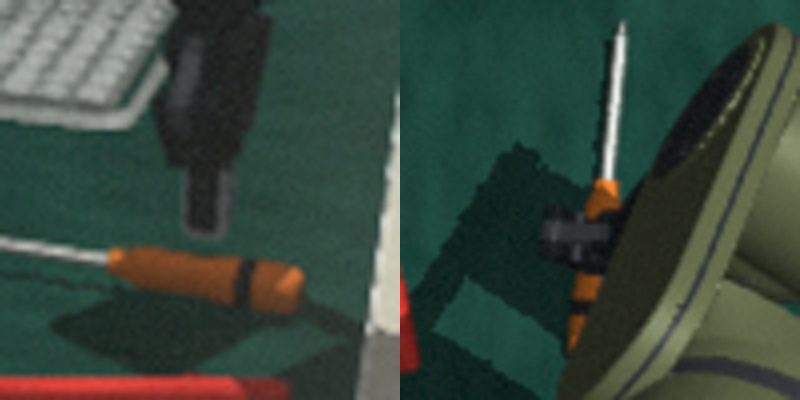

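```bash
python3 - <<'E'
from h import *
print("tcp_to_tips",env.tcp_to_tips, [x for x in dir(env) if not x.startswith('_')])
m2=viewer.camera_model("wrist");top=viewer.camera_model("top")
a=cv2.cvtColor(viewer.snapshot("wrist"),cv2.COLOR_RGB2BGR);cv2.imwrite("w3.png",a)
def wid(img,name):
    h=cv2.cvtColor(img,cv2.COLOR_BGR2HSV)
    o=cv2.inRange(h,(8,150,80),(24,255,255));r=cv2.inRange(h,(0,150,80),(6,255,255))
    print(name,"orange rows",[(v,np.nonzero(o[v])[0][[0,-1]].tolist()) for v in range(140,310,12) if o[v].any()])
    print(" red",[(v,np.nonzero(r[v])[0][[0,-1]].tolist()) for v in range(140,420,30) if r[v].any()])
wid(cv2.imread("pics/w1.png"),"w1");wid(a,"w3")
st=env.state();p=st["ee_pos"]
for dz in(.019,.005,0,-.005,-.014,-.028): print("tool z at",dz,"->wrist px",proj(m2,[p[0],p[1],p[2]+dz]).round(),"top",proj(top,[p[0],p[1],p[2]+dz]).round())
E
```

```text
tcp_to_tips 0.014 ['IKError', 'job_done', 'state', 'tcp_to_tips']
w1 orange rows [(152, [315, 332]), (164, [312, 335]), (176, [310, 336]), (188, [310, 336]), (200, [311, 335]), (212, [311, 334]), (224, [309, 336]), (236, [308, 337]), (260, [308, 337]), (272, [310, 334])]
 red [(140, [121, 143]), (170, [135, 158]), (200, [149, 172]), (230, [164, 185]), (260, [178, 203]), (290, [193, 210])]
w3 orange rows [(188, [308, 338]), (200, [308, 338]), (212, [302, 343]), (224, [299, 346]), (236, [299, 347]), (248, [299, 346]), (260, [300, 346]), (272, [301, 345]), (284, [302, 344]), (296, [301, 345]), (308, [299, 347])]
 red [(170, [0, 15]), (200, [0, 33]), (230, [2, 51]), (260, [20, 68]), (290, [39, 85]), (320, [57, 103]), (350, [73, 128]), (380, [94, 144]), (410, [112, 133])]
tool z at 0.019 ->wrist px [324. 320.] top [454. 255.]
tool z at 0.005 ->wrist px [324. 304.] top [452. 256.]
tool z at 0 ->wrist px [324. 298.] top [451. 256.]
tool z at -0.005 ->wrist px [324. 293.] top [450. 257.]
tool z at -0.014 ->wrist px [324. 285.] top [449. 257.]
tool z at -0.028 ->wrist px [324. 274.] top [447. 258.]
```

Both views put the shut fingertips near z ≈ 0.033, about 28 mm higher than the stated 14 mm offset implies. The camera pose itself agrees with the picture. I'll open, go down about 27 mm more and close again, watching the force.

Request:
{"name": "move_arm", "arguments": {"series": [[[1, 0, 0, 0, 0, 0, 0], [1, 0, 0, 0, 0, 0, 0], [1, 0, 0, 0, 0, 0, 0], [1, 0, 0, 0, 0, 0, 0], [1, 0, 0, 0, 0, 0, 0], [1, 0, 0, 0, 0, 0, 0], [1, 0, 0, 0.009, 0, 0, 0], [1, 0, 0, 0.009, 0, 0, 0], [1, 0, 0, 0.006, 0, 0, 0], [1, 0, 0, 0.003, 0, 0, 0], [1, 0, 0, 0, 0, 0, 0], [1, 0, 0, 0, 0, 0, 0]]]}}

```text
time: 5.0
ee_pos: [0.5726, -0.3326, -0.0078]
orientation: [3.142, 0.0, -0.159]
ft_force: [-1.2, 0.3, 0.1]
grip_width: 0.0855
grip_force: 0.0
```

Request:
{"name": "move_arm", "arguments": {"series": [[[0, 0, 0, 0, 0, 0, 0], [0, 0, 0, 0, 0, 0, 0], [0, 0, 0, 0, 0, 0, 0], [0, 0, 0, 0, 0, 0, 0], [0, 0, 0, 0, 0, 0, 0], [0, 0, 0, 0, 0, 0, 0], [0, 0, 0, 0, 0, 0, 0]]], "newtons": 50}}

```text
time: 5.7
ee_pos: [0.5729, -0.3328, -0.0073]
orientation: [3.141, -0.001, -0.159]
ft_force: [-0.4, 0.8, 2.1]
grip_width: 0.0236
grip_force: 50.2
```

Request:
{"name": "move_arm", "arguments": {"series": [[[0, 0, 0, -0.01, 0, 0, 0], [0, 0, 0, -0.03, 0, 0, 0], [0, 0, 0, -0.035, 0, 0, 0], [0, 0, 0, -0.025, 0, 0, 0], [0, 0, 0, 0, 0, 0, -0.137], [0, 0, 0, 0, 0, 0, -0.137], [0, 0, 0, 0, 0, 0, -0.137], [0, 0, 0, 0, 0, 0, -0.137], [0, 0, 0, 0, 0, 0, -0.137], [0, 0, 0, 0, 0, 0, -0.137], [0, 0, 0, 0, 0, 0, -0.137], [0, 0, 0, 0, 0, 0, -0.137], [0, 0, 0, 0, 0, 0, -0.137], [0, 0, 0, 0, 0, 0, -0.137], [0, 0, 0, 0, 0, 0, -0.14], [0, 0, 0, 0, 0, 0, 0]]]}}

```text
time: 7.3
ee_pos: [0.5723, -0.3324, 0.0923]
orientation: [-3.141, -0.0, 1.351]
ft_force: [-0.7, -0.1, -1.0]
grip_width: 0.0237
grip_force: 49.8
```

Request:
{"name": "move_arm", "arguments": {"series": [[[0, 0.02, -0.006, 0, 0, 0, 0], [0, 0.036, -0.012, 0, 0, 0, 0], [0, 0.036, -0.012, 0, 0, 0, 0], [0, 0.036, -0.012, 0, 0, 0, 0], [0, 0.036, -0.012, 0, 0, 0, 0], [0, 0.036, -0.012, 0, 0, 0, 0], [0, 0.036, -0.012, 0, 0, 0, 0], [0, 0.036, -0.012, 0, 0, 0, 0], [0, 0.036, -0.012, 0, 0, 0, 0], [0, 0.036, -0.012, 0, 0, 0, 0], [0, 0.016, -0.003, 0, 0, 0, 0], [0, 0, 0, 0, 0, 0, 0], [0, 0, 0, 0, 0, 0, 0]]]}}

```text
time: 8.6
ee_pos: [0.5365, 0.0448, 0.0923]
orientation: [-3.142, 0.0, 1.351]
ft_force: [0.1, 0.2, -0.1]
grip_width: 0.0232
grip_force: 49.8
```

```bash
python3 - <<'E'
from h import *
s=env.state(); print(s["time"],s["ee_pos"],s["orientation"],s["grip_width"])
np.save("w4.npy",viewer.camera_model("wrist"),allow_pickle=True)
a=viewer.snapshot("wrist")[:,:,::-1]; b=viewer.snapshot("side")[:,:,::-1]
cv2.imwrite("w4.png",a);cv2.imwrite("s4.png",b)
cv2.imwrite("pics/w4.png",np.vstack([cv2.resize(np.hstack([a,b]),(800,300)),cv2.resize(a[:240],(800,300))]))
E
```

```text
8.6 [0.53646688 0.04479779 0.09228855] [-3.14150378e+00  2.48391037e-04  1.35071639e+00] 0.02320410443867593
```

View pics/w4.png

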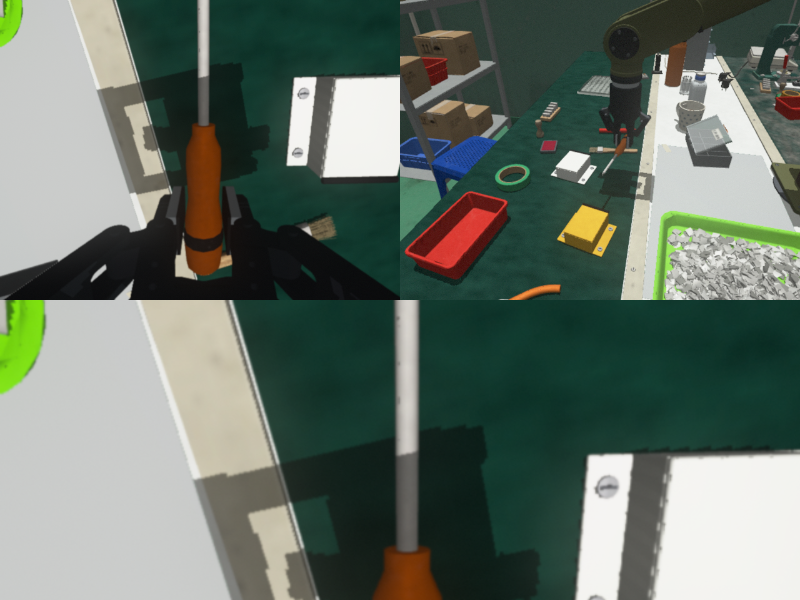

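The handle is held firmly: in the wrist frame its front is near (325,200) and its end near (325,440). In the side view the tip is near (325,277), and it needs checking for droop.

```bash
python3 - <<'E'
from h import *
s=viewer.camera_model("side");t=viewer.camera_model("top");w=np.load("w4.npy",allow_pickle=True).item()
st=env.state();p=st["ee_pos"];y=st["orientation"][2];d=np.array([np.cos(y),np.sin(y),0])
G=np.array([p[0],p[1],.113])
for n,l in(("tip",.136),("front",.049),("end",-.049)):
    for ang in(0,-5,5,10):
        a=np.radians(ang);q=G+l*(d*np.cos(a)-[0,0,np.sin(a)]);print(n,"droop",ang,"side",proj(s,q).round(),"wrist",proj(w,q).round(),"top",proj(t,q).round())
b=cv2.imread("s4.png");cv2.imwrite("pics/s4c.png",cv2.resize(b[190:310,270:390],(600,600),interpolation=2))
E
```

```text
tip droop 0 side [325. 278.] wrist [ 328. -101.] top [204. 261.]
tip droop -5 side [325. 271.] wrist [ 329. -121.] top [203. 261.]
tip droop 5 side [325. 284.] wrist [328. -80.] top [206. 262.]
tip droop 10 side [325. 289.] wrist [328. -59.] top [208. 262.]
front droop 0 side [347. 246.] wrist [328. 200.] top [248. 270.]
front droop -5 side [347. 244.] wrist [328. 203.] top [248. 270.]
front droop 5 side [347. 249.] wrist [328. 198.] top [249. 270.]
front droop 10 side [347. 251.] wrist [327. 197.] top [249. 270.]
end droop 0 side [367. 217.] wrist [327. 426.] top [298. 280.]
end droop -5 side [367. 220.] wrist [327. 418.] top [298. 280.]
end droop 5 side [367. 215.] wrist [327. 433.] top [298. 280.]
end droop 10 side [367. 213.] wrist [327. 440.] top [298. 279.]
```

View pics/s4c.png

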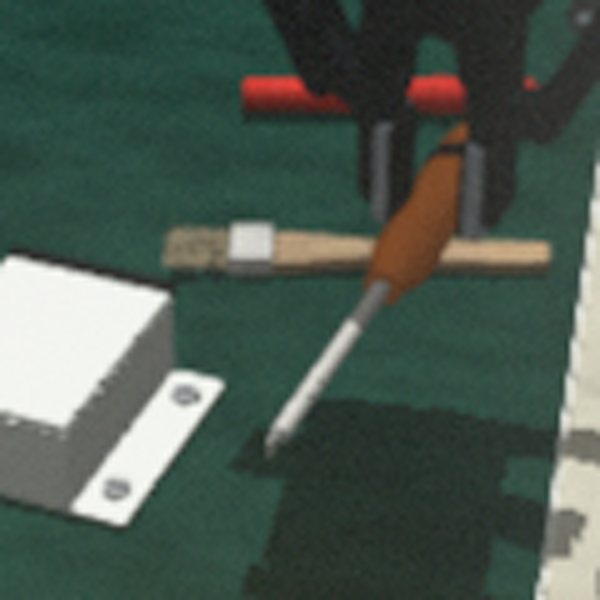

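The tip is at (324,280), within 1° of level and in line with the mouth. I'll lower it, then insert.

Request:
{"name": "move_arm", "arguments": {"series": [[[0, 0, 0, 0.03, 0, 0, 0], [0, 0, 0, 0.035, 0, 0, 0], [0, 0, 0, 0.02, 0, 0, 0], [0, 0, 0, 0.01, 0, 0, 0], [0, 0, 0, 0.003, 0, 0, 0], [0, 0, 0, 0, 0, 0, 0], [0, 0, 0, 0, 0, 0, 0]]]}}

```text
time: 9.4
ee_pos: [0.5383, 0.044, -0.0043]
orientation: [3.139, -0.001, 1.35]
ft_force: [0.5, 0.2, -1.3]
grip_width: 0.0231
grip_force: 49.8
```

Request:
{"name": "move_arm", "arguments": {"series": [[[0, 0.01, 0, 0, 0, 0, 0], [0, 0.01, 0, 0, 0, 0, 0], [0, 0.01, 0, 0, 0, 0, 0], [0, 0.01, 0, 0, 0, 0, 0], [0, 0.01, 0, 0, 0, 0, 0], [0, 0.01, 0, 0, 0, 0, 0], [0, 0.01, 0, 0, 0, 0, 0], [0, 0, 0, 0, 0, 0, 0]]]}}

```text
time: 10.2
ee_pos: [0.5525, 0.1138, -0.0057]
orientation: [3.141, -0.0, 1.352]
ft_force: [0.4, 0.0, -0.6]
grip_width: 0.0229
grip_force: 49.8
```

No contact force so far. I'll go the last 40 mm, then lower the last 2 mm to the bench.

Request:
{"name": "move_arm", "arguments": {"series": [[[0, 0.01, 0, 0, 0, 0, 0], [0, 0.01, 0, 0, 0, 0, 0], [0, 0.01, 0, 0, 0, 0, 0], [0, 0.01, 0, 0, 0, 0, 0], [0, 0, 0, 0.001, 0, 0, 0], [0, 0, 0, 0.001, 0, 0, 0], [0, 0, 0, 0, 0, 0, 0]]]}}

```text
time: 10.9
ee_pos: [0.5613, 0.1519, -0.0073]
orientation: [3.141, -0.001, 1.351]
ft_force: [0.3, 1.3, 1.2]
grip_width: 0.0232
grip_force: 50.1
```

```bash
python3 - <<'E'
from h import *
a=viewer.snapshot("top")[:,:,::-1]; b=viewer.snapshot("side")[:,:,::-1]
cv2.imwrite("pics/ins.png",np.hstack([cv2.resize(a[200:320,140:300],(400,300),interpolation=2),cv2.resize(b[240:420,220:460],(400,300),interpolation=2)]))
E
```

```text
(no output)
```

View pics/ins.png

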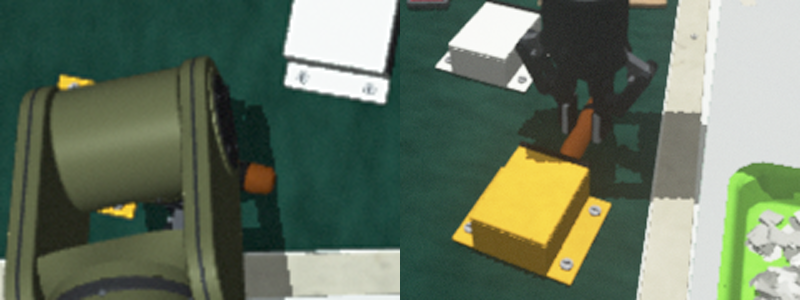

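The blade is under the yellow roof, and the handle meets the mouth near (575,155) in the right half of the picture. Now I'll release and retreat straight up.

Request:
{"name": "move_arm", "arguments": {"series": [[[0.4, 0, 0, 0, 0, 0, 0], [0.5, 0, 0, 0, 0, 0, 0], [0.7, 0, 0, 0, 0, 0, 0], [1, 0, 0, 0, 0, 0, 0], [1, 0, 0, 0, 0, 0, 0], [1, 0, 0, 0, 0, 0, 0], [1, 0, 0, 0, 0, 0, 0], [1, 0, 0, -0.01, 0, 0, 0], [1, 0, 0, -0.02, 0, 0, 0], [1, 0, 0, -0.03, 0, 0, 0], [1, 0, 0, -0.04, 0, 0, 0], [1, -0.03, 0, -0.04, 0, 0, 0], [1, -0.04, 0, -0.03, 0, 0, 0], [1, -0.04, 0, 0, 0, 0, 0], [1, -0.04, 0, 0, 0, 0, 0], [1, -0.04, 0, 0, 0, 0, 0], [1, 0, 0, 0, 0, 0, 0], [1, 0, 0, 0, 0, 0, 0]]]}}

```text
time: 12.8
ee_pos: [0.5195, -0.0345, 0.1631]
orientation: [3.14, -0.0, 1.349]
ft_force: [0.2, 0.8, -0.7]
grip_width: 0.0848
grip_force: 0.0
```

```bash
python3 - <<'E'
from h import *
m=viewer.camera_model("wrist");t=viewer.camera_model("top")
w=viewer.snapshot("wrist")[:,:,::-1];a=viewer.snapshot("top")[:,:,::-1]; b=viewer.snapshot("side")[:,:,::-1]
cv2.imwrite("pics/end.png",np.vstack([np.hstack([cv2.resize(w,(400,300)),cv2.resize(b[240:420,220:460],(400,300),interpolation=2)]),np.hstack([cv2.resize(a[180:300,140:300],(400,300)),cv2.resize(b[140:290,250:450],(400,300))])]))
h=cv2.cvtColor(np.ascontiguousarray(w),cv2.COLOR_BGR2HSV);o=cv2.inRange(h,(8,150,60),(18,255,255))
n,l,s,c=cv2.connectedComponentsWithStats(o);print(s[1:][s[1:,4]>300])
d=np.array([.218,.976]);M=np.array([.575,.215])
for i in range(1,n):
  if s[i,4]>300:
    v0,v1=s[i,1],s[i,1]+s[i,3]
    for v in(v0,v1-1):
        u=np.nonzero(l[v]==i)[0].mean();p=at(m,u,v,.0125)[:2];print(p,"depth",(p-M)@d,"lat",(p-M)@[.976,-.218])
E
```

```text
[[308   0  35  15 460]]
[0.55199243 0.11088921] depth -0.10662777743046707 lat 0.00024076152908793946
[0.54979221 0.10272301] depth -0.11507763983810952 lat -0.0001264204375440346
```

View pics/end.png

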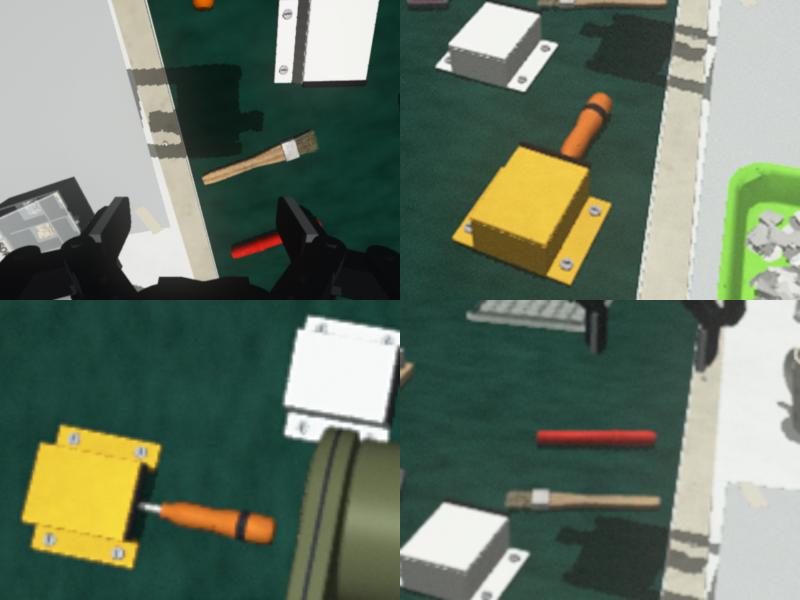

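The screwdriver lies flat with its blade about 70 mm inside the guard, its handle outside, and the end of the handle 115 mm from the mouth. The brush and marker haven't moved, and the gripper is clear.

```bash
python3 -c "
from rig import env
print(env.job_done())"
```

```text
the job is handed in; nothing more can be done
None
```

The screwdriver is parked in the yellow guard, with about 70 mm of its 91 mm blade under the roof and the handle flat on the bench outside; the brush and marker were not touched, and the job is handed in (no verdict was returned).

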